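# Slide a row of jig blocks up to the end stop

### The job

Three jig blocks stand one behind the other in a short row on the tooling plate, facing the end stop. Push the row from its rear end, sliding all three along together as one straight row, until the front block is right up against the middle of the stop and the three stand close together and square to it. Do not lift the blocks or let the row come apart.

Things in the scene. Friction and masses are not known exactly. Their poses are not given: they have to be found in the camera images.
- end_stop: end stop of grey metal, fixed on the plate: upright fence 90 mm wide (its y), 16 mm thick, 32 mm high, bolted foot behind. Origin: middle of the lower edge of the stop face, on the plate's top. The face is its plane x = 0 and looks to its own -x, where the row stands; its +x is the direction to push, within about 9 degrees of the robot's left (world +y)
- block_front: block of the row nearest the stop; grey drilled jig block, 45 mm (its x) by 70 mm (its y), 35 mm high, about 0.4 kg, loose on the plate; origin: centre of its underside. Its x points to the stop within 3 degrees; at the start its front face is 50 to 80 mm from the stop face, in line with the stop's middle within 5 mm
- block_middle: second block of the row, same shape, size and axes as the front one; at the start 3 to 8 mm behind it, within 5 mm sideways and 2 degrees. All stand on a fixed bare metal plate, 205 mm in x by 425 mm in y, top at z = 0.026. A rail between robot and plate, 23 mm off the plate's near edge, stands up to z = 0.112; a tray at y below -0.17 reaches z = 0.18
- block_rear: last block of the row, farthest from the stop, same shape, size and axes; at the start 3 to 8 mm behind the middle one, within 5 mm sideways and 2 degrees. Push on its rear face (70 mm wide, 35 mm high, at its x = -22.5 mm); sliding all three takes about 5 to 12 N. A fourth such block and a tin stand apart on the bench and are not part of the row
Things that resemble listed ones, but are neither listed nor needed, are in the scene too. Leave any black look-alike of the block_rear alone. What is shaped like the block_front but pink is not meant.

How it is judged (in metres and radians):
At the end, for the whole second after the job is handed in: each of the three blocks within 10 mm, along the push, of where it stands in a closed row against the stop (centres 22.5, 67.5 and 112.5 mm from the stop face), within 15 mm sideways of the stop's middle, square to the stop within 10 degrees, flat on the plate and at rest (x of block_front in the frame of end_stop between -0.0325 and -0.0125 m and y of block_front in the frame of end_stop between -0.015 and 0.015 m and angle between the x axis of each of block_front, block_middle, block_rear and the x axis of end_stop, either way round below 0.175 rad and angle between each of block_front, block_middle, block_rear's own z axis and vertical below 0.1 rad and height (world z) of each of block_front, block_middle, block_rear below 0.031 m and linear speed of each of block_front, block_middle, block_rear below 0.01 m/s and x of block_middle in the frame of end_stop between -0.0775 and -0.0575 m and y of block_middle in the frame of end_stop between -0.015 and 0.015 m and x of block_rear in the frame of end_stop between -0.1225 and -0.1025 m and y of block_rear in the frame of end_stop between -0.015 and 0.015 m); the robot touches nothing.
It fails at once if neighbouring blocks of the row come apart (centres more than 75 mm from each other) (horizontal distance between block_front and block_middle above 0.075 m or horizontal distance between block_middle and block_rear above 0.075 m).
It fails at once if a block of the row is lifted or tipped (height (world z) of any of block_front, block_middle, block_rear above 0.041 m or angle between any of block_front, block_middle, block_rear's own z axis and vertical above 0.3 rad).
It also fails if it takes over 32 s, if anything falls off the work surface, if the arm or the gripper's body presses on something with over 40 N, if the wrist force passes 120 N, or if a joint passes its speed limit or range.

### The arm

A 7-joint arm with a two-finger parallel gripper is mounted at the origin on a cart in front of the work surface, level with it; the furniture and walls round the work are solid. World frame = base frame: x ahead of the robot, y to its left, z up, the work surface at z = 0. Lengths are in m, angles in degrees, forces in N, time in s.
With the tool pointing down it reaches from about 0.425 to 1.025 m from the base axis. Payload 3.6 kg.
Tool frame: the origin (TCP) lies midway between the tips of the shut fingers; the grasp point (between the pads) lies 19 mm behind it; z points along the fingers, y is the line along which they close (so a half turn about z gives the same grasp; the last joint's range is limited). The gripper opens to 85 mm and grips with 20 to 120 N. Pads are 22 mm wide; open, the fingers measure 114 mm over their backs; the gripper's body (76 mm by 85 mm) begins 54 mm behind the grasp point. The pads swing forward as they close: fully open they stand 13 mm farther back than shut.
Start: joints at [-5.357, 33.873, 2.773, 92.16, -1.908, 54.013, -1.931], TCP at [0.725, 0, 0.231] pointing down, gripper open.
Joint ranges: [-153.93, 153.93], [-27.13, 128.08], [-72.61, 78.16], [10.71, 143.7], [-87.88, 267.88], [4.46, 118.87], [-176.78, 176.78]. Speed limits (degrees/s): [147.25, 147.25, 180, 180, 180, 180, 180].

### API

Orientations are given as [roll, pitch, yaw] about the fixed x, y, z axes, in that order (R = Rz(yaw) Ry(pitch) Rx(roll)).
In Python, from bench import arm, cams, spotter gives the robot as it stands.
- The arm moves only by the shell command python3 -m crank 'ROWS' [OPENING] [FORCE]. ROWS is JSON, a list of rows, each an object with "xyz": the shift along the tool's x, y, z in cm, a list of three; "delta_rot": the turn, a rotation vector about the tool's x, y, z in rad, a list of three. In form: [{"xyz": [x, y, z], "delta_rot": [rx, ry, rz]}, ...]. A call has 1 to 10 rows; each row is the pose to reach, as a shift and turn from the pose commanded when the call began, along the tool's axes at that moment; what a row does not reach only later rows make up. A row lasts 1/10 s, in which the tool goes at most 50 mm and 8.59 degrees, less where a joint would pass 70% of its speed; a pose out of reach is approached as far as the arm can. A call with a gripper value outside its range is refused whole. OPENING is the closure, from 0 (fully open) to 1 (shut), set as the call begins (- or left out, the last holds). The fingers move at their own pace and stop on an object; FORCE is the grip in N (left out, the last holds). Time passes only in rows, so rows that repeat a pose let the fingers close. It gives the time, the measured TCP pose, the force, the opening and the grip force at its end, in the units of the state.
- arm.read_state(): the state, without advancing time (a new reading comes with each control period).
- cams.get_image(name): name is "scene" or "side" or "wrist"; returns a dict with "color" (400x640x3 uint8, red, green, blue), "depth" (400x640 float32, m along the optical axis (not along the pixel's ray), 0 where there is no reading), "fx", "fy", "cx", "cy" (pixels), "k1" (the pictures are not rectified: a ray, as slopes to the right and down, at radius r is drawn at 1 + k1 r^2 times it, then the intrinsics apply), "xyz" and "orientation" of the camera in the world. Camera axes: x right, y up, looking along -z (the intrinsics and any distortion apply to the point x, -y, -z); pixel columns grow to the right and rows downward; lengths in m; the calibration is good to about 2 mm. A picture is of the moment at which its call begins.
- arm.job_done(): hands the job in; it is judged then, once.
Trained networks look in a picture, given as the dict that the camera call returned (one of the last four; its "shot" number tells which), for a name from the list of things; names that differ only in an ending like _2 or _b are one class to them, and where a whole thing is asked for, a point or a joint stands for the part that bears it (a point fixed in the world has none). Each returns a list of dicts, best first, with "confidence" (0 to 1); they miss things now and then, are a little off and sometimes report something else, mostly with a low value. They report only what shows in the picture. A call takes as long as a camera call. They do not tell look-alikes from the thing itself.
- spotter.recognise(picture, target): "location" ([x, y, z] in m, in world coordinates, good to about 4 mm: the middle of the surface that is visible of it).
- spotter.regions_of(picture, target): "pixels" (400x640 bool, what is visible of it).
- spotter.mark_of(picture, target): "location" ([x, y, z] in m, in world coordinates, good to about 4 mm: a listed point, or the origin of a listed thing).
The state is a dict: "t": time; "q": joint angles; "joint_vel": joint speeds; "tau": joint torques, N m; "eef_pos": TCP position; "ee_rot": TCP orientation; "wrist_force": force on the tool from outside, world axes, zero at the start; "ft_torque": the same for the moment, N m; "grip_width": opening from 0.0 (shut) to 1.0 (fully open); "grip_force": force on a finger pad.
Only numpy, scipy, OpenCV 4.12 (cv2) and the standard library are available. Lean on these libraries where they do the work, as an engineer would, in place of code of your own. Each camera call takes 0.05 s, during which the arm holds its last target. There are 200 camera calls.

## Working session

There is one attempt and no reset: what is moved stays moved. The work goes in short steps, Python scripts to look and compute and a shell command to move; the robot and the scene stay as the last step left them, time stands still between calls to the robot, and variables do not carry over. Pictures are saved under pics/ and viewed, at most 10 in all, crops included, and the job is handed in when it is done.

```bash
mkdir -p pics
cat > h.py <<'E'
import numpy as np, cv2
from bench import arm,cams,spotter
from scipy.spatial.transform import Rotation as R
def cloud(p):
    h,w=p["depth"].shape
    K=np.array([[p["fx"],0,p["cx"]],[0,p["fy"],p["cy"]],[0,0,1.]])
    uv=np.stack(np.meshgrid(np.arange(w),np.arange(h)),-1).reshape(-1,1,2).astype(float)
    n=cv2.undistortPoints(uv,K,np.array([p["k1"],0,0,0.])).reshape(h,w,2)
    d=p["depth"]; c=np.stack([n[...,0]*d,-n[...,1]*d,-d],-1)
    return c@R.from_euler('xyz',p["orientation"],degrees=True).as_matrix().T+np.array(p["xyz"])
def save(n,p): cv2.imwrite(f"pics/{n}.png",p["color"][...,::-1])
E
python3 - <<'E'
from h import *
print(arm.read_state())
ims=[]
for n in ["scene","side"]:
    p=cams.get_image(n); save(n,p); print(n,p["xyz"],p["orientation"])
    for t in ["end_stop","block_front","block_middle","block_rear"]:
        for f in (spotter.recognise,spotter.mark_of):
            print(t,f.__name__,[(np.round(r["location"],3).tolist(),round(r["confidence"],2)) for r in f(p,t)][:5])
E
```

```text
{'t': 0.0, 'q': array([-5.35884944, 33.92451834,  2.76852817, 92.23935957, -1.9082316 ,
       54.01437926, -1.9316806 ]), 'joint_vel': array([ 0.0283264 , -0.00599413, -0.09173771,  0.01540593, -0.00457995,
       -0.07503254, -0.01241544]), 'tau': array([ 3.78132427e-04, -5.48684978e+01,  1.54672019e+00, -1.98121297e+01,
        9.43630905e-03,  8.90732801e-03, -1.16924070e-05]), 'eef_pos': array([7.24133803e-01, 1.42930594e-05, 2.30137423e-01]), 'ee_rot': array([-1.79868110e+02,  7.76748843e-03,  9.00042932e+01]), 'wrist_force': array([ 0.73977627, -0.22573538,  0.2006377 ]), 'ft_torque': array([ 0.01105779, -0.01853356,  0.00795959]), 'grip_force': 0.0, 'grip_width': 1.002564584347436}
scene [0.31409903 0.64815678 0.75087076] [ 3.81747817e+01  1.31572444e-01 -1.37958748e+02]
end_stop call [([0.595, 0.2, 0.044], 0.67)]
end_stop call [([0.599, 0.181, 0.027], 0.9)]
block_front call [([0.6, 0.107, 0.067], 0.74), ([0.689, 0.477, 0.032], 0.61)]
block_front call [([0.696, 0.474, -0.0], 0.94), ([0.604, 0.097, 0.03], 0.88)]
block_middle call [([0.6, 0.048, 0.062], 0.68)]
block_middle call [([0.606, 0.043, 0.028], 0.6)]
block_rear call [([0.781, 0.064, 0.034], 0.96), ([0.606, -0.002, 0.06], 0.94), ([0.6, 0.109, 0.066], 0.73)]
block_rear call [([0.613, -0.006, 0.026], 0.87), ([0.791, 0.052, -0.002], 0.6)]
side [0.61044848 1.08890891 0.48705904] [  62.6573356     0.86036229 -175.00448702]
end_stop call [([0.6, 0.193, 0.057], 0.53)]
end_stop call [([0.598, 0.179, 0.025], 0.58), ([0.61, 0.045, 0.03], 0.31)]
block_front call [([0.602, 0.117, 0.049], 0.67)]
block_front call [([0.702, 0.474, -0.004], 0.8), ([0.604, 0.095, 0.027], 0.67), ([0.596, 0.176, 0.027], 0.21)]
block_middle call [([0.609, 0.047, 0.064], 0.86)]
block_middle call [([0.613, 0.045, 0.029], 0.64)]
block_rear call [([0.792, 0.07, 0.022], 0.89), ([0.621, -0.004, 0.062], 0.82)]
block_rear call [([0.791, 0.054, -0.005], 0.75), ([0.616, -0.005, 0.028], 0.73)]
```

View pics/scene.png

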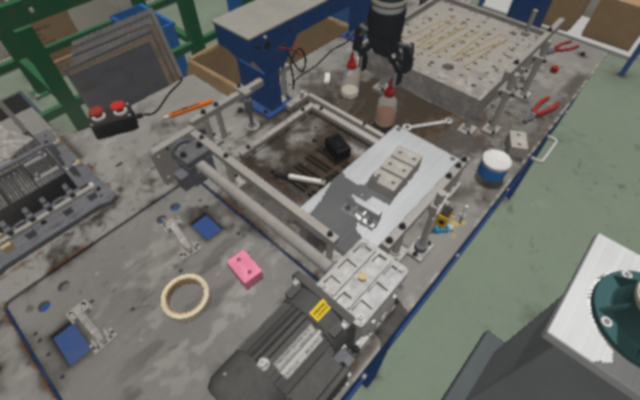

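Run:
```python
from h import *
p=cams.get_image("wrist"); save("wrist",p); print(p["xyz"],p["orientation"])
p=cams.get_image("scene"); c=cloud(p)
# block tops: z ~0.061 ; stop top ~0.058
m=(abs(c[...,2]-0.061)<0.005)&(abs(c[...,0]-0.6)<0.07)&(c[...,1]>-.1)&(c[...,1]<.16)
n,l,st,ce=cv2.connectedComponentsWithStats(m.astype(np.uint8))
for i in range(1,n):
    if st[i,4]<150: continue
    q=c[l==i]; r=cv2.minAreaRect(q[:,:2].astype(np.float32)*1000); print("blk",st[i,4],np.median(q[:,2]).round(4),np.round(q.min(0),3),np.round(q.max(0),3),r,ce[i])
m=(abs(c[...,2]-0.058)<0.004)&(abs(c[...,0]-0.6)<0.09)&(c[...,1]>.155)&(c[...,1]<.24)
q=c[m]; print("stop",len(q),q.min(0),q.max(0),cv2.minAreaRect(q[:,:2].astype(np.float32)*1000))
```

```text
[0.72396072 0.08620489 0.3737742 ] [-1.91510795e+01  2.43446856e-02 -5.29658497e-03]
blk 1227 0.0622 [ 0.568 -0.031  0.056] [0.647 0.122 0.066] ((607.6949462890625, 45.70638656616211), (71.60736846923828, 149.69754028320312), 3.8259754180908203) [395.56316218 167.88590057]
stop 253 [0.55316442 0.17889918 0.05411517] [0.64402388 0.20099957 0.06189884] ((598.6258544921875, 189.8068084716797), (90.7485122680664, 18.118810653686523), 3.563829183578491)
```

Run:
```python
from h import *
p=cams.get_image("side"); s=cams.get_image("scene")
a=cv2.resize(p["color"][60:260,180:480],None,fx=2.6,fy=2.6,interpolation=cv2.INTER_CUBIC)[:, :780]
cv2.imwrite("pics/sidecrop.png",a[...,::-1])
a=cv2.resize(s["color"][60:270,290:560],None,fx=2.8,fy=2.8,interpolation=cv2.INTER_CUBIC)
cv2.imwrite("pics/scenecrop.png",a[...,::-1])
# obstacles near the approach corridor
for q in (s,p):
    c=cloud(q); m=(c[...,0]>.5)&(c[...,0]<.72)&(c[...,1]>-.2)&(c[...,1]<.2)&(c[...,2]>.07)&(c[...,2]<.2)
    n,l,st,ce=cv2.connectedComponentsWithStats(m.astype(np.uint8))
    for i in range(1,n):
        if st[i,4]>15: v=c[l==i]; print(st[i,4],np.round(v.min(0),3),np.round(v.max(0),3),ce[i].round())
```

```text
1812 [ 0.532 -0.2    0.11 ] [ 0.72  -0.167  0.182] [447.  96.]
2068 [ 0.535 -0.199  0.114] [ 0.72  -0.164  0.184] [353.  93.]
```

View pics/wrist.png

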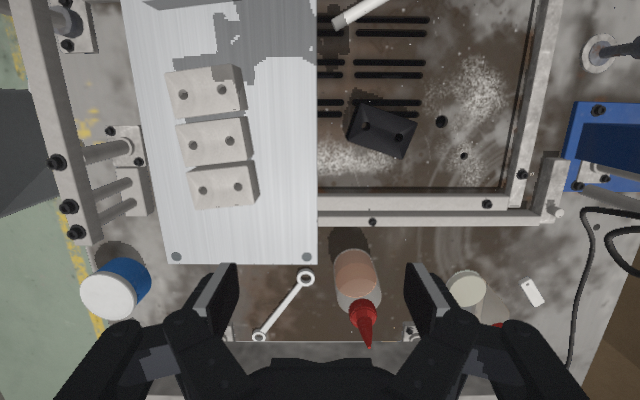

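View pics/scenecrop.png

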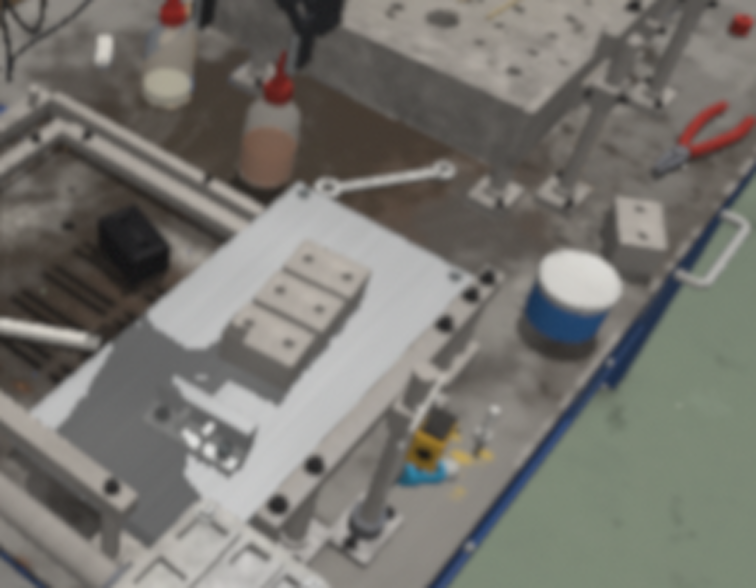

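Candidates: the row of three grey blocks on the plate at wrist px (205,88), (214,140), (223,186). The fourth grey block is by the tin at scene (518,140), the black one at wrist (382,128) and the pink one at scene (245,268). I choose the row on the plate; its rear block is at wrist (223,186), and the close crop confirms it. The bottle at wrist (355,285) lies to the right of my path.

```bash
python3 -m crank '[{"xyz":[0,-4,0],"delta_rot":[0,0,-0.03]},{"xyz":[0,-8,0],"delta_rot":[0,0,-0.065]},{"xyz":[0,-11,0],"delta_rot":[0,0,-0.065]},{"xyz":[-3,-11,0],"delta_rot":[0,0,-0.065]},{"xyz":[-6.8,-11,0],"delta_rot":[0,0,-0.065]},{"xyz":[-6.8,-11,4],"delta_rot":[0,0,-0.065]},{"xyz":[-6.8,-11,8],"delta_rot":[0,0,-0.065]},{"xyz":[-6.8,-11,10],"delta_rot":[0,0,-0.065]},{"xyz":[-6.8,-11,10],"delta_rot":[0,0,-0.065]}]' 0.65 60
python3 - <<'E'
from h import *
p=cams.get_image("wrist"); save("wrist2",p); c=cloud(p)
m=(abs(c[...,2]-0.061)<0.004)&(abs(c[...,0]-0.6)<0.07)&(c[...,1]>-.06)&(c[...,1]<.15)
n,l,st,ce=cv2.connectedComponentsWithStats(m.astype(np.uint8))
for i in range(1,n):
    if st[i,4]>200: print(st[i,4],ce[i].round(),cv2.minAreaRect(c[l==i][:,:2].astype(np.float32)*1000))
# fingers: points near tool
v=c[(c[...,1]<-.03)&(c[...,1]>-.12)&(c[...,2]>.1)&(c[...,2]<.3)]
low=v[v[:,2]<v[:,2].min()+.02]; print("fingers",low.min(0),low.max(0))
E
```

```text
t: 2.0
eef_pos: [0.6124, -0.0679, 0.1282]
ee_rot: [-179.6, -0.0, 93.7]
wrist_force: [0.1, 0.4, -0.6]
grip_width: 0.349
grip_force: 0.0
1146 [323.   5.] ((606.4431762695312, 76.11150360107422), (69.96293640136719, 6.759803295135498), 3.9194271564483643)
7645 [327.  56.] ((607.6508178710938, 46.367835998535156), (70.3527603149414, 45.408287048339844), 6.211635112762451)
6089 [328. 135.] ((611.3126220703125, -4.457958221435547), (70.36385345458984, 45.55231475830078), 6.182795524597168)
fingers [ 0.47111326 -0.05029647  0.10001245] [ 0.49211193 -0.03001191  0.12000184]
```

View pics/wrist2.png

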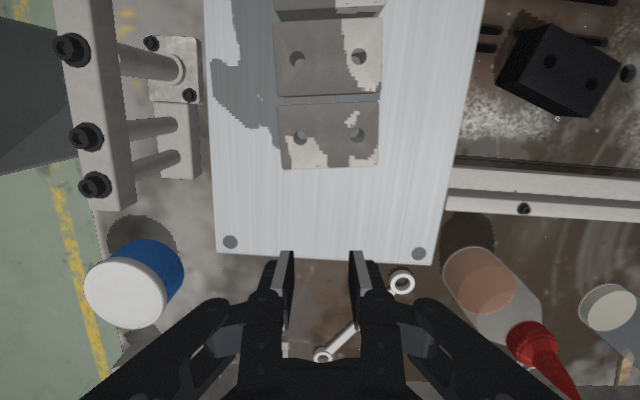

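The row is seen at wrist px (327,56) and (328,135), nothing lies under the fingers, and the wrench is off the plate. Descending.

```bash
python3 -m crank '[{"xyz":[0,0.2,3],"delta_rot":[0,0,0]},{"xyz":[0,0.2,6],"delta_rot":[0,0,0]},{"xyz":[0,0.2,8],"delta_rot":[0,0,0]},{"xyz":[0,0.2,9.2],"delta_rot":[0,0,0]},{"xyz":[0,0.2,9.2],"delta_rot":[0,0,0]}]'
python3 -m crank '[{"xyz":[0.4,0,0],"delta_rot":[0,0,0]},{"xyz":[0.8,0,0],"delta_rot":[0,0,0]},{"xyz":[1.2,0,0],"delta_rot":[0,0,0]},{"xyz":[1.6,0,0],"delta_rot":[0,0,0]},{"xyz":[2.0,0,0],"delta_rot":[0,0,0]},{"xyz":[2.4,0,0],"delta_rot":[0,0,0]},{"xyz":[2.7,0,0],"delta_rot":[0,0,0]},{"xyz":[3.0,0,0],"delta_rot":[0,0,0]},{"xyz":[3.3,0,0],"delta_rot":[0,0,0]},{"xyz":[3.6,0,0],"delta_rot":[0,0,0]}]'
```

```text
t: 2.55
eef_pos: [0.6172, -0.0677, 0.0392]
ee_rot: [-180.0, -0.0, 93.7]
wrist_force: [-0.0, 0.3, 0.0]
grip_width: 0.351
grip_force: 0.0
t: 3.55
eef_pos: [0.6145, -0.0337, 0.0393]
ee_rot: [-180.0, 0.1, 93.7]
wrist_force: [0.5, -5.1, 0.4]
grip_width: 0.348
grip_force: 2.5
```

```bash
python3 -m crank '[{"xyz":[0.3,0,0],"delta_rot":[0,0,0]},{"xyz":[0.7,0,0],"delta_rot":[0,0,0]},{"xyz":[1.1,0,0],"delta_rot":[0,0,0]},{"xyz":[1.5,0,0],"delta_rot":[0,0,0]},{"xyz":[1.9,0,0],"delta_rot":[0,0,0]},{"xyz":[2.3,0,0],"delta_rot":[0,0,0]},{"xyz":[2.7,0,0],"delta_rot":[0,0,0]},{"xyz":[3.1,0,0],"delta_rot":[0,0,0]},{"xyz":[3.5,0,0],"delta_rot":[0,0,0]},{"xyz":[3.8,0,0],"delta_rot":[0,0,0]}]'
cat >> h.py <<'E'
def row(p,z0=.061,ymax=.165):
    c=cloud(p)
    m=(abs(c[...,2]-z0)<0.006)&(abs(c[...,0]-0.6)<0.07)&(c[...,1]>-.06)&(c[...,1]<ymax)
    n,l,st,ce=cv2.connectedComponentsWithStats(m.astype(np.uint8))
    for i in range(1,n):
        if st[i,4]>80: print("row",st[i,4],ce[i].round(),cv2.minAreaRect(c[l==i][:,:2].astype(np.float32)*1000))
E
python3 - <<'E'
from h import *
for n in ["scene","side"]:
    p=cams.get_image(n); row(p)
    if n=="scene":
        a=cv2.resize(p["color"][80:260,290:500],None,fx=3,fy=3,interpolation=cv2.INTER_CUBIC); cv2.imwrite("pics/s3.png",a[...,::-1])
    for t in ["end_stop","block_front","block_middle","block_rear"]:
        print(t,[(np.round(r["location"],3).tolist(),round(r["confidence"],2)) for r in spotter.mark_of(p,t)][:4])
E
```

```text
t: 4.55
eef_pos: [0.6126, 0.0023, 0.0394]
ee_rot: [180.0, 0.2, 93.6]
wrist_force: [1.4, -8.2, 0.7]
grip_width: 0.35
grip_force: 4.2
row 1256 [388. 176.] ((608.088134765625, 71.94618225097656), (71.01106262207031, 156.1398162841797), 3.8249056339263916)
end_stop [([0.598, 0.18, 0.028], 0.89)]
block_front [([0.605, 0.126, 0.029], 0.82), ([0.696, 0.476, -0.004], 0.67)]
block_middle [([0.606, 0.082, 0.027], 0.95)]
block_rear [([0.61, 0.036, 0.024], 0.81), ([0.791, 0.054, -0.004], 0.64)]
row 974 [359. 168.] ((608.0816040039062, 78.97518920898438), (70.18391418457031, 148.0869903564453), 3.9707343578338623)
end_stop [([0.598, 0.18, 0.026], 0.84)]
block_front [([0.701, 0.479, -0.002], 0.81), ([0.603, 0.127, 0.024], 0.74)]
block_middle [([0.612, 0.083, 0.03], 0.71)]
block_rear [([0.792, 0.054, -0.005], 0.86)]
```

View pics/s3.png

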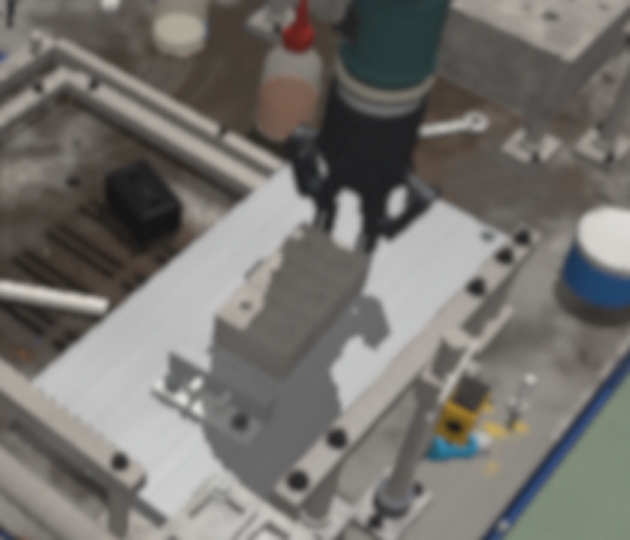

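The blocks are closed up into one straight row, pushed by both fingers (crop px (295,290)), about 32 mm short of the stop at (215,385). Continuing slowly.

```bash
python3 -m crank '[{"xyz":[0.3,0,0],"delta_rot":[0,0,0]},{"xyz":[0.6,0,0],"delta_rot":[0,0,0]},{"xyz":[0.9,0,0],"delta_rot":[0,0,0]},{"xyz":[1.2,0,0],"delta_rot":[0,0,0]},{"xyz":[1.5,0,0],"delta_rot":[0,0,0]},{"xyz":[1.8,0,0],"delta_rot":[0,0,0]},{"xyz":[2.1,0,0],"delta_rot":[0,0,0]},{"xyz":[2.4,0,0],"delta_rot":[0,0,0]},{"xyz":[2.6,0,0],"delta_rot":[0,0,0]},{"xyz":[2.7,0,0],"delta_rot":[0,0,0]}]'
python3 -m crank '[{"xyz":[0.1,0,0],"delta_rot":[0,0,0]},{"xyz":[0.2,0,0],"delta_rot":[0,0,0]},{"xyz":[0.2,0,0],"delta_rot":[0,0,0]}]'
python3 -m crank '[{"xyz":[0.1,0,0],"delta_rot":[0,0,0]},{"xyz":[0.2,0,0],"delta_rot":[0,0,0]},{"xyz":[0.2,0,0],"delta_rot":[0,0,0]}]'
```

```text
t: 6.05
eef_pos: [0.6108, 0.0291, 0.0394]
ee_rot: [180.0, 0.2, 93.5]
wrist_force: [0.9, -8.6, 0.3]
grip_width: 0.352
grip_force: 4.3
t: 6.35
eef_pos: [0.6107, 0.0309, 0.0394]
ee_rot: [180.0, 0.2, 93.5]
wrist_force: [-0.2, -8.5, 1.0]
grip_width: 0.348
grip_force: 4.1
t: 6.65
eef_pos: [0.6105, 0.0329, 0.0394]
ee_rot: [180.0, 0.2, 93.5]
wrist_force: [0.8, -8.0, -0.2]
grip_width: 0.353
grip_force: 4.1
```

```bash
python3 -m crank '[{"xyz":[0.1,0,0],"delta_rot":[0,0,0]},{"xyz":[0.2,0,0],"delta_rot":[0,0,0]},{"xyz":[0.2,0,0],"delta_rot":[0,0,0]}]'
python3 -m crank '[{"xyz":[0.1,0,0],"delta_rot":[0,0,0]},{"xyz":[0.1,0,0],"delta_rot":[0,0,0]}]'
python3 -m crank '[{"xyz":[0.1,0,0],"delta_rot":[0,0,0]},{"xyz":[0.1,0,0],"delta_rot":[0,0,0]}]'
```

```text
t: 6.95
eef_pos: [0.6104, 0.0348, 0.0393]
ee_rot: [180.0, 0.2, 93.5]
wrist_force: [1.0, -7.7, 1.1]
grip_width: 0.351
grip_force: 4.2
t: 7.15
eef_pos: [0.6103, 0.0349, 0.0393]
ee_rot: [180.0, 0.3, 93.5]
wrist_force: [0.3, -9.5, 0.4]
grip_width: 0.353
grip_force: 4.8
t: 7.35
eef_pos: [0.6103, 0.0349, 0.0394]
ee_rot: [180.0, 0.3, 93.5]
wrist_force: [1.2, -11.1, 0.3]
grip_width: 0.351
grip_force: 5.5
```

The TCP has stalled at y = 0.0349 with the force rising, which is where the stop was expected. I'll press a little more, then back off and lift.

```bash
python3 -m crank '[{"xyz":[0.1,0,0],"delta_rot":[0,0,0]},{"xyz":[0.2,0,0],"delta_rot":[0,0,0]},{"xyz":[0.3,0,0],"delta_rot":[0,0,0]},{"xyz":[0.3,0,0],"delta_rot":[0,0,0]}]'
python3 -m crank '[{"xyz":[-0.5,0,0],"delta_rot":[0,0,0]},{"xyz":[-1.5,0,0],"delta_rot":[0,0,0]},{"xyz":[-3.5,0,0],"delta_rot":[0,0,0]},{"xyz":[-5.5,0,0],"delta_rot":[0,0,0]},{"xyz":[-6,0,-3],"delta_rot":[0,0,0]},{"xyz":[-6,0,-7],"delta_rot":[0,0,0]},{"xyz":[-6,0,-11],"delta_rot":[0,0,0]},{"xyz":[-6,0,-15],"delta_rot":[0,0,0]},{"xyz":[-6,0,-17],"delta_rot":[0,0,0]},{"xyz":[-6,0,-17],"delta_rot":[0,0,0]}]'
python3 - <<'E'
from h import *
p=cams.get_image("wrist"); save("w4",p); row(p); c=cloud(p)
m=(abs(c[...,2]-0.058)<0.004)&(abs(c[...,0]-0.6)<0.06)&(c[...,1]>.183)&(c[...,1]<.24)
q=c[m]; print("stop",len(q),cv2.minAreaRect(q[:,:2].astype(np.float32)*1000) if len(q) else 0)
p=cams.get_image("scene");row(p)
for t in ["end_stop","block_front","block_middle","block_rear"]:
    print(t,[(np.round(r["location"],3).tolist(),round(r["confidence"],2)) for r in spotter.mark_of(p,t)][:4])
E
```

```text
t: 7.75
eef_pos: [0.6104, 0.035, 0.0394]
ee_rot: [180.0, 0.5, 93.4]
wrist_force: [0.9, -15.4, 0.8]
grip_width: 0.352
grip_force: 7.6
t: 8.75
eef_pos: [0.6163, -0.0143, 0.213]
ee_rot: [179.5, -0.1, 93.8]
wrist_force: [0.7, -0.9, -0.6]
grip_width: 0.351
grip_force: 0.0
row 9329 [318.  62.] ((605.5307006835938, 102.4495849609375), (70.46660614013672, 109.50899505615234), 3.690678119659424)
stop 0 0
row 1082 [383. 181.] ((605.5696411132812, 105.9982681274414), (71.24072265625, 122.25000762939453), 4.009252548217773)
end_stop [([0.599, 0.181, 0.03], 0.59)]
block_front [([0.697, 0.474, -0.0], 0.81), ([0.603, 0.158, 0.029], 0.56)]
block_middle [([0.608, 0.113, 0.028], 0.94), ([0.607, 0.07, 0.024], 0.16)]
block_rear [([0.79, 0.055, -0.001], 0.83), ([0.607, 0.069, 0.023], 0.62)]
```

View pics/w4.png

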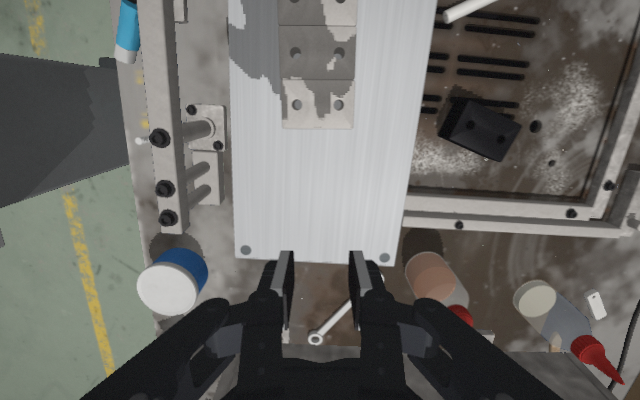

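The three blocks (px (315,10), (317,50), (317,104)) stand closed and straight. The rear block is about 113 mm from the stop face, 1–3 mm off the middle, and the gripper is clear.

```bash
python3 -c "
from bench import arm; print(arm.job_done())"
```

```text
the job is handed in; nothing more can be done
None
```

I pushed the three blocks as one closed, straight row up against the middle of the end stop, backed the gripper clear and handed the job in at about 9 s; the hand-in returned no verdict.

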